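# Find the blind hole of the middle heating block and hold it hole-up over the hot plate

## Task

Three square aluminium heating blocks lie on their sides; each has a blind hole in one end only. Take the middle-sized one, feel out its hole by pushing the end over the level feeler pin until the pin bottoms in the hole, then draw it off, turn it hole-up and hold it upright about 10 cm above the middle of the white plate of the hot plate beside the pin (the one at the robot's left). The program finishes while still holding it there, clear of the plate; leave the other two blocks where they lie.

Things in the scene. Friction and masses are not known exactly. Their poses are not given: they have to be found in the camera images.
- block_mid_center (a point): centre of the block to take: a plain aluminium square bar 44 x 44 mm and 64 mm long, 0.2 to 0.4 kg, loose, lying on one long side at the start (centre 22 mm above the bench). Its x axis runs along the bar and points out of the end with the blind hole; the z axis points up while it lies. The round hole is 24 mm in diameter, 40 mm deep, on the bar's axis: mouth at x = +32 mm, bottom at x = -8 mm. The end at x = -32 mm is plain and solid
- block_mid: the same block; its origin is the middle of the side it lies on at the start, 22 mm below its centre; same axes
- block_small_center (a point): centre of a look-alike: 34 x 34 mm, 64 mm long, same hole, loose, lying; leave it
- block_large_center (a point): centre of a look-alike: 54 x 54 mm, 64 mm long, same hole, loose, lying; leave it
- pin_tip (a point): foremost point of the fixed feeler pin: a rigid level steel pin, 10 mm in diameter with a rounded tip, 110 mm above the bench. Its x axis points from the tip along the pin to its post; the pin is free for 67 mm, then comes a grey post 30 mm wide and 22 mm deep, its top 10 mm above the pin's axis, on a base plate 14 mm thick
- plate_center (a point): centre of the upper face of the white 150 x 150 mm plate on the fixed blue hot plate at the robot's left, 90 mm above the bench; z points up. The blue body reaches 175 mm from here in -x (panel, 80 mm high) and 85 mm in the other directions
- hotplate: that hot plate; its origin is on the bench below the centre of the white plate
Things that resemble listed ones, but are neither listed nor needed, are in the scene too. Leave any green, pink or purple look-alike of the block_mid alone.

How it is judged:
By the outcome, as a careful person would: the job done as asked, in the order asked, and still so for the second after the job is handed in, while the arm keeps its last pose, push and grip.
It also fails if it takes over 48 s, if anything falls off the work surface, if the arm or the gripper's body presses on something with over 40 N, if the wrist force passes 120 N, or if a joint passes its speed limit or range.

## Robot

A 6-joint arm with a two-finger parallel gripper is mounted at the origin on the work surface. World frame = base frame: x ahead of the robot, y to its left, z up, the work surface at z = 0. Lengths are in mm, angles in rad, forces in N, time in s.
With the tool pointing down it reaches from about 300 to 775 mm from the base axis. Payload 14.6 kg.
Tool frame: the origin (TCP) lies at the very end of the fingers, on their centre line; the grasp point (between the pads) lies 19 mm behind it; z points along the fingers, y is the line along which they close (so a half turn about z gives the same grasp; the last joint's range is limited). The gripper opens to 94 mm and grips with 3 to 60 N. Pads are 16 mm wide; open, the fingers measure 119 mm over their backs; the gripper's body (75 mm by 177 mm) begins 78 mm behind the grasp point.
Start: joints at [-1.186, 0.3, 1.521, -0, 1.321, -0.067], TCP at [240.114, -494.808, 205.446] pointing down, gripper open.
Joint ranges: [-3.03, 3.03], [-0.79, 2.21], [0.23, 2.52], [-1.04, 4.18], [0, 3.07], [-2.55, 2.55]. Speed limits (rad/s): [2.22, 2.22, 2.57, 3.14, 3.14, 3.14].

## Interface

Orientations are given as [roll, pitch, yaw] about the fixed x, y, z axes, in that order (R = Rz(yaw) Ry(pitch) Rx(roll)).
In Python, from cell import manip, camera, get_calibration gives the robot as it stands.
- The arm moves only by the tool arm_command, never from a script. Its argument "targets" is a list of rows, each an object of numbers: "hand": the opening, from -1 (shut) to 1 (fully open), so that 0 is half open; "x", "y", "z": the shift along the tool's x, y, z in m; "yaw": the turn about the tool's z in rad. In form: [{"hand": .., "x": .., "y": .., "z": .., "yaw": ..}, ...]. A call has 1 to 10 rows; each row shifts and turns the commanded pose from where the row before left it, along the tool's axes as they then stand; what a row does not reach is not made up. A row lasts 1/10 s, in which the tool goes at most 50 mm and 8.59 degrees, less where a joint would pass 70% of its speed; a pose out of reach is approached as far as the arm can. A call is refused whole if a number of a shift passes 0.05 or a number of a turn 0.15, either way. A call with a gripper value outside its range is refused whole. The fingers move at their own pace and stop on an object; "newtons" is the grip in N (left out, the last holds). Time passes only in rows, so rows that do not move let the fingers close. It gives the time, the measured TCP pose, the force, the opening and the grip force at its end, in the units of the state.
- manip.read_state(): the state, without advancing time (a new reading comes with each control period).
- camera(name): name is "scene" or "top" or "wrist"; returns the picture (420x560x3 uint8, red, green, blue); there is no depth.
- get_calibration(name): a dict with "K" (3x3 intrinsics, pixels), "cam_to_world" (4x4, takes a point from camera to world coordinates). Camera axes: x right, y up, looking along -z (the intrinsics and any distortion apply to the point x, -y, -z); pixel columns grow to the right and rows downward; lengths in mm; the calibration is good to about 2 mm. A picture is of the moment at which its call begins: read the wrist's pose just before it. get_calibration takes no time and is no camera call; for the wrist camera it gives the pose at the moment of the call.
- manip.sign_off(): hands the job in; it is judged then, once.
The state is a dict: "clock": time; "joints": joint angles; "qd": joint speeds; "effort": joint torques, N m; "eef_pos": TCP position; "eef_rot": TCP orientation; "wrist_force": force on the tool from outside, world axes, zero at the start; "moment": the same for the moment, N m; "finger_gap": finger opening in mm; "finger_force": force on a finger pad.
Only numpy, scipy, OpenCV 4.12 (cv2) and the standard library are available. Lean on these libraries where they do the work, as an engineer would, in place of code of your own. Each camera call takes 0.05 s, during which the arm holds its last target. There are 200 camera calls.

## Working session

There is one attempt and no reset: what is moved stays moved. The work goes in short steps, Python scripts to look and compute and a tool call to move; the robot and the scene stay as the last step left them, time stands still between calls to the robot, and variables do not carry over. Pictures are saved under pics/ and viewed, at most 10 in all, crops included, and the job is handed in when it is done.

Besides the shell and the picture viewer there is one more tool, called after "Emit:" by a JSON object that holds its "fn" and its "kwargs". arm_command: Moves the arm, as the interface text tells. Its arguments: {"type":"object","properties":{"targets":{"type":"array"},"newtons":{"type":"number"}},"required":["targets"]}

```bash
mkdir -p pics; ls; python3 - <<'E'
from cell import manip,camera,get_calibration
import cv2,numpy as np
a=camera("scene");b=camera("top")
cv2.imwrite("pics/s.png",a[:,:,::-1]);cv2.imwrite("pics/t.png",b[:,:,::-1])
for n in("scene","top","wrist"):
    c=get_calibration(n);print({k:(np.round(v,3).tolist() if not isinstance(v,str) else v) for k,v in c.items()})
print(manip.read_state())
E
```

```text
pics
{'K': [[420.006, 0.0, 286.521], [0.0, 420.006, 209.801], [0.0, 0.0, 1.0]], 'cam_to_world': [[0.383, -0.501, 0.776, 1310.644], [0.923, 0.225, -0.311, -316.205], [-0.019, 0.836, 0.549, 699.506], [0.0, 0.0, 0.0, 1.0]]}
{'K': [[506.24, 0.0, 275.132], [0.0, 506.24, 212.269], [0.0, 0.0, 1.0]], 'cam_to_world': [[-0.01, 0.996, -0.091, 320.421], [-1.0, -0.009, 0.018, 44.884], [0.017, 0.091, 0.996, 1409.075], [0.0, 0.0, 0.0, 1.0]]}
{'K': [[306.671, 0.0, 272.228], [0.0, 306.671, 206.095], [0.0, 0.0, 1.0]], 'cam_to_world': [[0.436, 0.868, 0.237, 308.986], [-0.9, 0.421, 0.116, -461.202], [0.0, -0.264, 0.965, 384.137], [0.0, 0.0, 0.0, 1.0]]}
{'clock': 0.1, 'joints': array([-1.18561828e+00,  3.00420333e-01,  1.52153781e+00, -2.63203143e-05,
        1.32070492e+00, -6.66097908e-02]), 'qd': array([ 0.00098042, -0.00228258, -0.00036927,  0.00059337, -0.00015254,
       -0.00047773]), 'effort': array([ 1.16150084e-03, -5.32644260e+01, -3.53281546e+01,  7.09568267e-02,
        2.34990043e-02, -6.81066263e-05]), 'eef_pos': array([ 240.00976509, -494.59563668,  204.93248447]), 'eef_rot': array([-3.14052293e+00, -4.58087259e-05,  4.51794343e-01]), 'wrist_force': array([-0.25824766, -0.44111947, -0.71555397]), 'moment': array([0.04293112, 0.01881417, 0.03303982]), 'finger_force': 0.0, 'finger_gap': 94.32070655744381}
```

View pics/s.png

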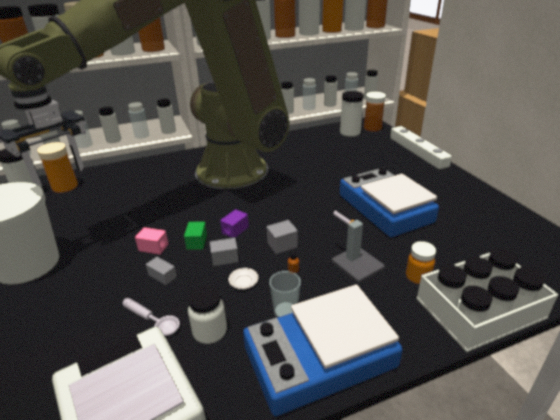

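View pics/t.png

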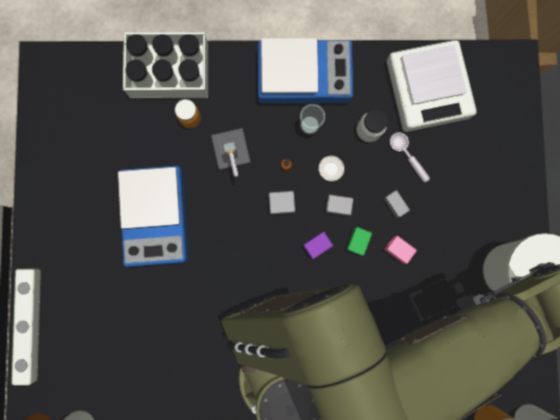

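The top picture shows the three grey blocks at about (282,202) large, (340,205) mid and (397,204) small. The pin tip is near (236,177), its post near (229,148), and the left hot plate's white face near (150,198). I'll enlarge the relevant parts in one mosaic.

```bash
python3 - <<'E'
import cv2,numpy as np
s=cv2.imread("pics/s.png");t=cv2.imread("pics/t.png")
A=cv2.resize(s[225:275,195:260],(390,300),interpolation=cv2.INTER_CUBIC)  # x6
B=cv2.resize(t[180:230,310:375],(390,300),interpolation=cv2.INTER_CUBIC)  # x6
C=cv2.resize(s[200:275,320:417],(390,300),interpolation=cv2.INTER_CUBIC)  # x4
D=cv2.resize(t[125:185,200:278],(390,300),interpolation=cv2.INTER_CUBIC)  # x5
m=np.vstack([np.hstack([A,B]),np.hstack([C,D])])
cv2.imwrite("pics/m.png",cv2.convertScaleAbs(m,alpha=1.4))
E
```

```text
(no output)
```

View pics/m.png

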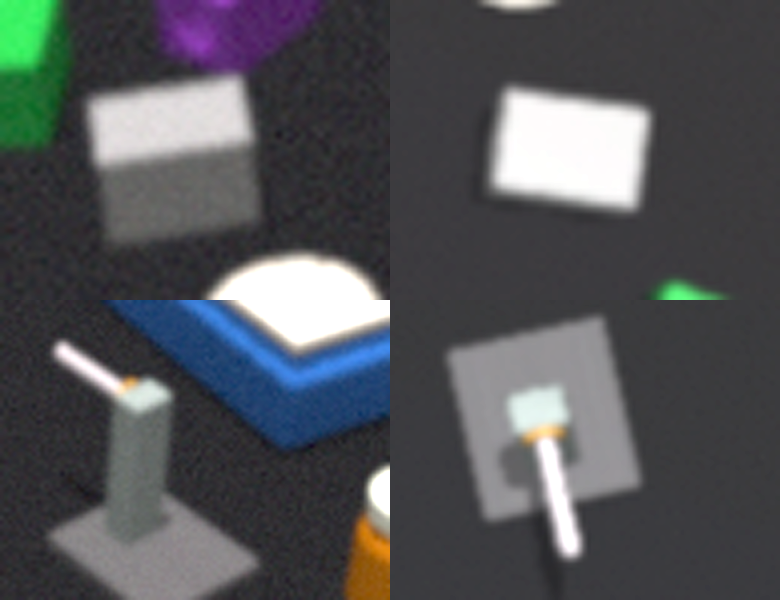

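The mosaic shows the mid block's top-face corners, the pin tip at about top (236,175.5) / scene (335,212), and its root at top (230.5,152.5). No hole is visible, so I compute positions.

```bash
cat > h.py <<'E'
import numpy as np,cv2
from cell import manip,camera,get_calibration
def ray(c,u,v):
    K,T=np.array(c["K"]),np.array(c["cam_to_world"])
    d=T[:3,:3]@np.array([(u-K[0,2])/K[0,0],-(v-K[1,2])/K[1,1],-1]);return T[:3,3],d
def onz(c,u,v,z):
    o,d=ray(c,u,v);return o+d*(z-o[2])/d[2]
def proj(c,p):
    K,T=np.array(c["K"]),np.array(c["cam_to_world"])
    q=T[:3,:3].T@(np.asarray(p,float)-T[:3,3]);return np.array([K[0,0]*q[0]/-q[2]+K[0,2],K[1,1]*-q[1]/-q[2]+K[1,2]])
E
python3 - <<'E'
from h import *
np.set_printoptions(precision=1,suppress=True)
print([k for k in get_calibration("top")])
t=get_calibration("top");s=get_calibration("scene")
im=cv2.imread("pics/t.png");hsv=cv2.cvtColor(im,cv2.COLOR_BGR2HSV)
def rect(x0,y0,x1,y1,z,th):
    g=cv2.cvtColor(im,cv2.COLOR_BGR2GRAY)[y0:y1,x0:x1]
    m=((g>th)&(hsv[y0:y1,x0:x1,1]<60)).astype(np.uint8)
    c=max(cv2.findContours(m,0,2)[0],key=cv2.contourArea)
    b=cv2.boxPoints(cv2.minAreaRect(c))+[x0,y0]
    P=np.array([onz(t,*q,z)[:2] for q in b]);e=np.diff(np.vstack([P,P[:1]]),axis=0)
    print("ctr",P.mean(0),"sides",np.linalg.norm(e,axis=1),"ang",np.degrees(np.arctan2(e[:,1],e[:,0])))
rect(310,185,370,225,44,90);rect(262,185,305,220,54,90);rect(380,185,415,222,34,90);rect(110,160,190,232,90,150)
tip=onz(t,236.4,175.8,110);r=onz(t,230.6,152.4,110);print("tip",tip,r,np.linalg.norm(r-tip),np.degrees(np.arctan2(*(r-tip)[1::-1])),"scene proj",proj(s,tip),proj(s,r))
print(onz(s,335,212,110),onz(s,352,222,110))
E
```

```text
['K', 'cam_to_world']
ctr [ 464.6 -154.3] sides [48.4 68.6 48.4 68.3] ang [ -9.2 -98.7 170.5  81.3]
ctr [471.9   3.3] sides [67.9 58.1 67.7 58.1] ang [ -86.4 -176.7   93.6    3.5]
ctr [ 467.5 -314.9] sides [37.9 67.4 37.8 67.3] ang [ -57.1 -147.9  122.7   32.3]
ctr [483.3 353.2] sides [153.2 151.5 151.6 151.1] ang [ -86.1 -175.4   93.7    5.2]
tip [534.5 121.4 110. ] [596.1 136.3 110. ] 63.41031697902778 13.5524818471541 scene proj [333.  211.9] [350.4 223.4]
[536.9 125.7 110. ] [592.7 142.6 110. ]
```

Sizes come out about 4 mm large but match the mid, large and small blocks, and the pin and plate sit where expected. Next I move the wrist camera beyond the block's left end to look for the hole.

Emit:
{"fn": "arm_command", "kwargs": {"targets": [{"x":0.038,"y":-0.026,"z":0.007},{"x":0.038,"y":-0.026,"z":0.007},{"x":0.038,"y":-0.026,"z":0.007},{"x":0.038,"y":-0.026,"z":0.007},{"x":0.038,"y":-0.026,"z":0.007},{"x":0.038,"y":-0.026,"z":0.007},{"x":0.038,"y":-0.026,"z":0.007},{"x":0.038,"y":-0.026,"z":0.007},{"x":0.038,"y":-0.026,"z":0.007},{"x":0.038,"y":-0.026,"z":0.007}]}}

```text
schema error: expected keys hand, x, y, z, yaw
```

Emit:
{"fn": "arm_command", "kwargs": {"targets": [{"yaw":-0.138},{"yaw":-0.138},{"yaw":-0.138},{"yaw":-0.138},{"yaw":-0.138},{"yaw":-0.138},{"yaw":-0.138},{},{}]}}

```text
schema error: expected keys hand, x, y, z, yaw
```

```bash
python3 - <<'E'
from h import *
np.set_printoptions(precision=3,suppress=True)
s=manip.read_state();print(s["clock"],s["eef_pos"],s["eef_rot"],s["joints"])
c=get_calibration("wrist");im=camera("wrist")
cv2.imwrite("pics/w1.png",im[:,:,::-1])
print(proj(c,[464.6,-154.3,44]),np.array(c["cam_to_world"]))
E
```

```text
0.1 [ 240.01  -494.596  204.932] [-3.141 -0.     0.452] [-1.186  0.3    1.522 -0.     1.321 -0.067]
[  22.382 -218.295] [[   0.436    0.868    0.237  308.986]
 [  -0.9      0.421    0.116 -461.202]
 [   0.      -0.264    0.965  384.137]
 [   0.       0.       0.       1.   ]]
```

View pics/w1.png

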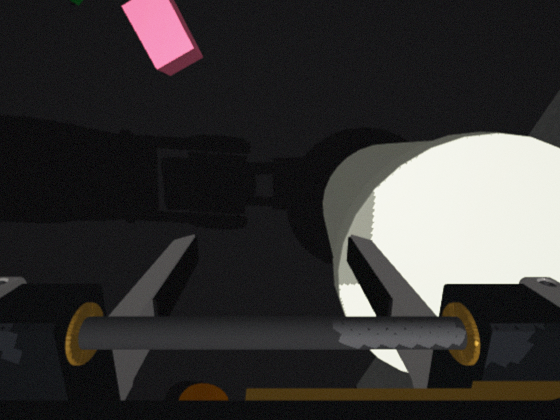

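The call was refused and nothing moved, because every key must be given. The picture is from the start pose: fingertips at about (190,240) and (355,240), and a white cup to the right. The fingers hide the lower part, so I view the block from the side without turning.

Emit:
{"fn": "arm_command", "kwargs": {"targets": [{"hand":1,"x":0.035,"y":-0.001,"z":0.006,"yaw":0},{"hand":1,"x":0.035,"y":-0.001,"z":0.006,"yaw":0},{"hand":1,"x":0.035,"y":-0.001,"z":0.006,"yaw":0},{"hand":1,"x":0.035,"y":-0.001,"z":0.006,"yaw":0},{"hand":1,"x":0.035,"y":-0.001,"z":0.006,"yaw":0},{"hand":1,"x":0.035,"y":-0.001,"z":0.006,"yaw":0},{"hand":1,"x":0.035,"y":-0.001,"z":0.006,"yaw":0},{"hand":1,"x":0.035,"y":-0.001,"z":0.006,"yaw":0},{"hand":1,"x":0.035,"y":-0.001,"z":0.006,"yaw":0},{"hand":1,"x":0,"y":0,"z":0,"yaw":0}]}}

```text
clock: 1.15
eef_pos: [521.9, -346.7, 149.9]
eef_rot: [-3.14, 0.0, 0.455]
wrist_force: [-0.1, -0.1, 0.8]
finger_gap: 94.0
finger_force: 0.0
```

```bash
python3 - <<'E'
from h import *
np.set_printoptions(precision=3,suppress=True)
s=manip.read_state();print(s["clock"],s["eef_pos"],s["eef_rot"],s["joints"])
c=get_calibration("wrist");im=camera("wrist")
cv2.imwrite("pics/w2.png",im[:,:,::-1])
print(proj(c,[464.6,-154.3,44]))
E
```

```text
1.15 [ 521.935 -346.659  149.874] [-3.14   0.     0.455] [-0.645  0.517  1.349  0.     1.277  0.47 ]
[ 60.22  170.549]
```

View pics/w2.png

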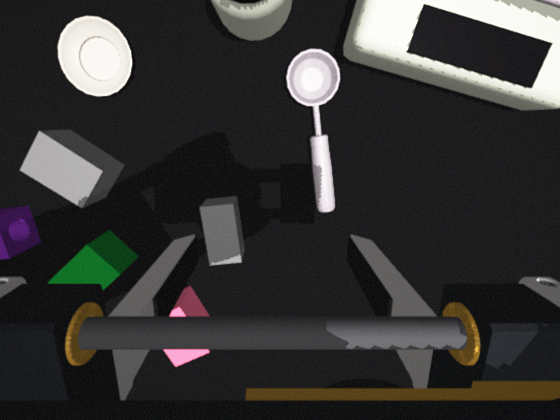

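The mid block is at (62,168), its top face bright and its right end shaded near (112,185). I'll enlarge and brighten that end.

```bash
python3 - <<'E'
import cv2,numpy as np
a=cv2.imread("pics/w2.png")[115:225,5:140]
a=cv2.resize(a,None,fx=5,fy=5,interpolation=cv2.INTER_CUBIC)
cv2.imwrite("pics/w2c.png",np.clip(255*(a/255.)**.5,0,255).astype(np.uint8))
E
```

```text
(no output)
```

View pics/w2c.png

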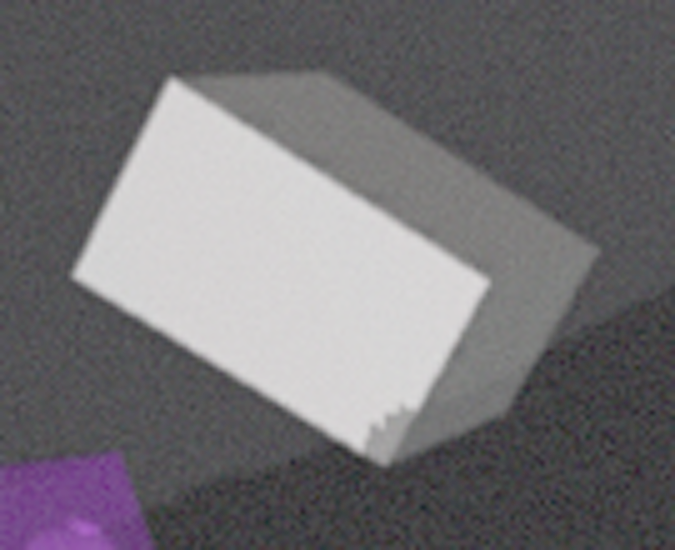

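The right end (robot's right) is plain, so the hole is in the left end at +81°. I refine the block's pose from these corners.

```bash
cat >> h.py <<'E'
def plan(p,psi):
    s=manip.read_state();w=s["eef_rot"][2];d=np.asarray(p,float)-s["eef_pos"]
    for a in (w,psi):  # shift in the tool axes before / after the turn
        print("tool shift mm",np.round([np.cos(a)*d[0]+np.sin(a)*d[1],np.sin(a)*d[0]-np.cos(a)*d[1],-d[2]],1))
    print("yaw",round(-((psi-w+np.pi)%(2*np.pi)-np.pi),3))
E
python3 - <<'E'
from h import *
np.set_printoptions(precision=1,suppress=True)
c=get_calibration("wrist")
P=np.array([onz(c,5+a/5,115+b/5,44)[:2] for a,b in [(170,78),(72,277),(385,465),(490,283)]])
e=np.diff(np.vstack([P,P[:1]]),axis=0)
ctr=P.mean(0);print(ctr,np.linalg.norm(e,axis=1),np.degrees(np.arctan2(e[:,1],e[:,0])))
a=np.radians(81.0);u=np.array([np.cos(a),np.sin(a)])
g=(ctr+[464.6,-154.3])/2+u*16
print(g);plan([*g,110],a)
E
```

```text
[ 463.4 -156.2] [44.3 64.  43.6 64.3] [170.7 -98.8  -9.7  80.6]
[ 466.5 -139.5]
tool shift mm [  42.9 -211.    40.4]
tool shift mm [197.4 -86.   40.4]
yaw -0.959
```

Emit:
{"fn": "arm_command", "kwargs": {"targets": [{"hand":0.36,"x":0,"y":-0.042,"z":0,"yaw":0},{"hand":0.36,"x":0.009,"y":-0.042,"z":0,"yaw":0},{"hand":0.36,"x":0.009,"y":-0.042,"z":0,"yaw":0},{"hand":0.36,"x":0.013,"y":-0.042,"z":0,"yaw":0},{"hand":0.36,"x":0.012,"y":-0.043,"z":0,"yaw":0},{"hand":0.36,"x":0,"y":0,"z":0.01,"yaw":-0.137},{"hand":0.36,"x":0,"y":0,"z":0.01,"yaw":-0.137},{"hand":0.36,"x":0,"y":0,"z":0.01,"yaw":-0.137},{"hand":0.36,"x":0,"y":0,"z":0.01,"yaw":-0.137},{"hand":0.36,"x":0,"y":0,"z":0,"yaw":-0.137}]}}

```text
clock: 2.2
eef_pos: [465.0, -141.1, 110.5]
eef_rot: [-3.14, 0.0, 1.141]
wrist_force: [0.4, 0.4, 0.2]
finger_gap: 63.9
finger_force: 0.0
```

Emit:
{"fn": "arm_command", "kwargs": {"targets": [{"hand":0.36,"x":0,"y":0,"z":0,"yaw":-0.137},{"hand":0.36,"x":0,"y":0,"z":0,"yaw":-0.137},{"hand":0.36,"x":0,"y":0,"z":0,"yaw":0}]}}

```text
clock: 2.5
eef_pos: [465.7, -141.2, 111.6]
eef_rot: [3.141, 0.0, 1.412]
wrist_force: [-0.5, 0.2, 0.7]
finger_gap: 64.0
finger_force: 0.0
```

```bash
python3 - <<'E'
from h import *
plan([466.5,-139.5,4],np.radians(81))
E
```

```text
tool shift mm [  1.8   0.6 107.6]
tool shift mm [  1.8   0.6 107.6]
yaw -0.002
```

Emit:
{"fn": "arm_command", "kwargs": {"targets": [{"hand":0.36,"x":0.002,"y":0.001,"z":0.035,"yaw":0},{"hand":0.36,"x":0,"y":0,"z":0.035,"yaw":0},{"hand":0.36,"x":0,"y":0,"z":0.026,"yaw":0},{"hand":0.36,"x":0,"y":0,"z":0.01,"yaw":0},{"hand":0.36,"x":0,"y":0,"z":0,"yaw":0}]}}

```text
clock: 3.0
eef_pos: [466.9, -138.9, 4.9]
eef_rot: [-3.14, -0.0, 1.408]
wrist_force: [-0.5, -0.2, 0.6]
finger_gap: 63.8
finger_force: 0.0
```

Emit:
{"fn": "arm_command", "kwargs": {"targets": [{"hand":-0.3,"x":0,"y":0,"z":0,"yaw":0},{"hand":-0.3,"x":0,"y":0,"z":0,"yaw":0},{"hand":-0.3,"x":0,"y":0,"z":0,"yaw":0},{"hand":-0.3,"x":0,"y":0,"z":0,"yaw":0},{"hand":-0.3,"x":0,"y":0,"z":0,"yaw":0}], "newtons": 50}}

```text
clock: 3.5
eef_pos: [468.0, -139.0, 6.5]
eef_rot: [3.14, 0.0, 1.41]
wrist_force: [-1.2, 0.6, 7.6]
finger_gap: 43.5
finger_force: 50.0
```

Emit:
{"fn": "arm_command", "kwargs": {"targets": [{"hand":-0.3,"x":0,"y":0,"z":-0.02,"yaw":0},{"hand":-0.3,"x":0,"y":0,"z":-0.03,"yaw":0},{"hand":-0.3,"x":0,"y":0,"z":-0.04,"yaw":0},{"hand":-0.3,"x":0.02,"y":-0.002,"z":-0.01,"yaw":0},{"hand":-0.3,"x":0.04,"y":-0.005,"z":0,"yaw":0},{"hand":-0.3,"x":0.045,"y":-0.005,"z":0,"yaw":0},{"hand":-0.3,"x":0.045,"y":-0.005,"z":0,"yaw":0},{"hand":-0.3,"x":0.045,"y":-0.005,"z":0,"yaw":0},{"hand":-0.3,"x":0.035,"y":-0.004,"z":0,"yaw":0},{"hand":-0.3,"x":0.015,"y":-0.001,"z":0,"yaw":0}]}}

```text
clock: 4.5
eef_pos: [479.4, 110.1, 105.7]
eef_rot: [3.141, -0.0, 1.413]
wrist_force: [1.1, -1.0, -3.1]
finger_gap: 43.8
finger_force: 50.0
```

Emit:
{"fn": "arm_command", "kwargs": {"targets": [{"hand":-0.3,"x":0,"y":0,"z":0,"yaw":0.13},{"hand":-0.3,"x":0,"y":0,"z":0,"yaw":0.13},{"hand":-0.3,"x":0,"y":0,"z":0,"yaw":0.13},{"hand":-0.3,"x":0,"y":0,"z":0,"yaw":0.13},{"hand":-0.3,"x":0,"y":0,"z":0,"yaw":0.13},{"hand":-0.3,"x":0,"y":0,"z":0,"yaw":0.13},{"hand":-0.3,"x":0,"y":0,"z":0,"yaw":0.13},{"hand":-0.3,"x":0,"y":0,"z":0,"yaw":0.13},{"hand":-0.3,"x":0,"y":0,"z":0,"yaw":0.13},{"hand":-0.3,"x":0,"y":0,"z":0,"yaw":0}]}}

```text
clock: 5.5
eef_pos: [479.7, 107.4, 105.6]
eef_rot: [3.142, -0.0, 0.239]
wrist_force: [0.4, 0.4, -2.8]
finger_gap: 43.9
finger_force: 50.0
```

```bash
python3 - <<'E'
from h import *
np.set_printoptions(precision=3,suppress=True)
s=manip.read_state();print(s["clock"],s["eef_pos"],s["eef_rot"],s["joints"],s["finger_gap"])
c=get_calibration("wrist");im=camera("wrist");t=camera("top");sc=camera("scene")
np.save("pics/c3.npy",c["cam_to_world"])
cv2.imwrite("pics/w3.png",im[:,:,::-1]);cv2.imwrite("pics/t3.png",t[:,:,::-1]);cv2.imwrite("pics/s3.png",sc[:,:,::-1])
print(proj(c,[534.5,121.4,110]),proj(c,[596.1,136.3,110]))
E
```

```text
5.5 [479.705 107.396 105.599] [ 3.142 -0.     0.239] [ 0.146  0.283  1.793 -0.     1.066  1.478] 43.855597244035664
[270.815 159.017] [270.799  34.748]
```

View pics/w3.png

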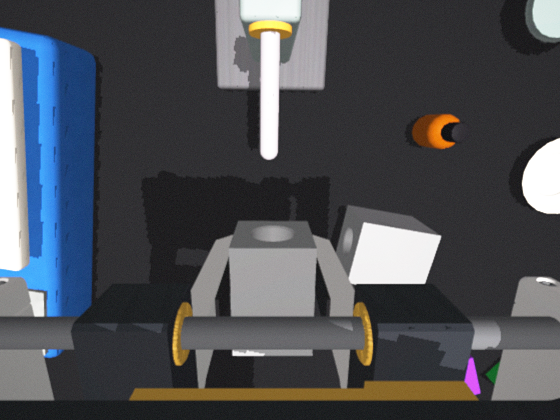

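The hole faces the pin: mouth at (272,232), pin tip at (269,158), pin root at (270,30). It is aligned to about 1 mm. I lower to pin height and push in, slowly near the bottom.

Emit:
{"fn": "arm_command", "kwargs": {"targets": [{"hand":-0.3,"x":0,"y":-0.001,"z":0.0125,"yaw":0},{"hand":-0.3,"x":0.015,"y":0,"z":0,"yaw":0},{"hand":-0.3,"x":0.015,"y":0,"z":0,"yaw":0},{"hand":-0.3,"x":0.008,"y":0,"z":0,"yaw":0},{"hand":-0.3,"x":0.006,"y":0,"z":0,"yaw":0},{"hand":-0.3,"x":0.005,"y":0,"z":0,"yaw":0},{"hand":-0.3,"x":0.005,"y":0,"z":0,"yaw":0},{"hand":-0.3,"x":0,"y":0,"z":0,"yaw":0}]}}

```text
clock: 6.45
eef_pos: [532.3, 121.3, 92.9]
eef_rot: [3.142, -0.0, 0.241]
wrist_force: [-0.5, -0.1, -2.9]
finger_gap: 43.4
finger_force: 50.0
```

```bash
python3 - <<'E'
from h import *
s=manip.read_state();print(s["clock"],s["eef_pos"],s["wrist_force"],s["moment"],s["finger_gap"])
plan([534.5+6.3,121.4+1.5,93],0.2365)
E
```

```text
6.45 [532.30186948 121.30268565  92.90393848] [-0.46041816 -0.14829526 -2.90601265] [ 0.03841554 -0.01152056  0.02285956] 43.35521007607545
tool shift mm [ 8.6  0.5 -0.1]
tool shift mm [ 8.6  0.4 -0.1]
yaw 0.004
```

It has moved 54 mm with the mouth about 13 mm past the tip, and there is no contact force, so the pin is in the hole. About 27 mm remain.

Emit:
{"fn": "arm_command", "kwargs": {"targets": [{"hand":-0.3,"x":0.008,"y":0,"z":0,"yaw":0},{"hand":-0.3,"x":0.006,"y":0,"z":0,"yaw":0},{"hand":-0.3,"x":0.004,"y":0,"z":0,"yaw":0},{"hand":-0.3,"x":0.003,"y":0,"z":0,"yaw":0},{"hand":-0.3,"x":0,"y":0,"z":0,"yaw":0}]}}

```text
clock: 6.95
eef_pos: [552.7, 126.3, 92.8]
eef_rot: [-3.142, 0.0, 0.241]
wrist_force: [0.3, -0.6, -2.9]
finger_gap: 43.7
finger_force: 50.0
```

Emit:
{"fn": "arm_command", "kwargs": {"targets": [{"hand":-0.3,"x":0.002,"y":0,"z":0,"yaw":0},{"hand":-0.3,"x":0.001,"y":0,"z":0,"yaw":0}]}}

```text
clock: 7.15
eef_pos: [555.4, 127.0, 93.0]
eef_rot: [3.142, -0.0, 0.241]
wrist_force: [-0.3, -0.5, -2.4]
finger_gap: 43.5
finger_force: 50.0
```

Emit:
{"fn": "arm_command", "kwargs": {"targets": [{"hand":-0.3,"x":0.001,"y":0,"z":0,"yaw":0},{"hand":-0.3,"x":0,"y":0,"z":0,"yaw":0}]}}

```text
clock: 7.35
eef_pos: [556.4, 127.2, 93.0]
eef_rot: [-3.142, -0.0, 0.241]
wrist_force: [0.4, 0.0, -3.8]
finger_gap: 43.5
finger_force: 50.0
```

Emit:
{"fn": "arm_command", "kwargs": {"targets": [{"hand":-0.3,"x":0.001,"y":0,"z":0,"yaw":0},{"hand":-0.3,"x":0.001,"y":0,"z":0,"yaw":0}]}}

```text
clock: 7.55
eef_pos: [557.8, 127.6, 92.8]
eef_rot: [-3.142, 0.002, 0.241]
wrist_force: [-7.3, -2.9, -0.1]
finger_gap: 43.7
finger_force: 50.0
```

Emit:
{"fn": "arm_command", "kwargs": {"targets": [{"hand":-0.3,"x":0.001,"y":0,"z":0,"yaw":0},{"hand":-0.3,"x":0,"y":0,"z":0,"yaw":0}]}}

```text
clock: 7.75
eef_pos: [557.9, 127.6, 92.6]
eef_rot: [-3.141, 0.004, 0.241]
wrist_force: [-11.0, -2.2, 3.0]
finger_gap: 43.7
finger_force: 50.0
```

Emit:
{"fn": "arm_command", "kwargs": {"targets": [{"hand":-0.3,"x":0.001,"y":0,"z":0,"yaw":0},{"hand":-0.3,"x":0,"y":0,"z":0,"yaw":0}]}}

```text
clock: 7.95
eef_pos: [558.1, 127.6, 92.5]
eef_rot: [-3.141, 0.006, 0.241]
wrist_force: [-16.8, -4.4, 6.0]
finger_gap: 43.3
finger_force: 50.0
```

```bash
python3 - <<'E'
from h import *
im=camera("wrist")
cv2.imwrite("pics/w4.png",im[:,:,::-1])
E
```

```text
(no output)
```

View pics/w4.png

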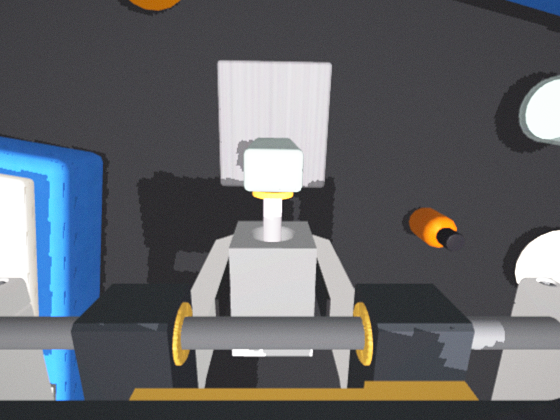

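The pin is well inside the hole, mouth at (272,235) with a short free pin up to the post at (273,195), and it has bottomed at 17 N. Now I draw off, back to clear bench, and set it down to tip it.

Emit:
{"fn": "arm_command", "kwargs": {"targets": [{"hand":-0.3,"x":-0.004,"y":0,"z":0,"yaw":0},{"hand":-0.3,"x":-0.01,"y":0,"z":0,"yaw":0},{"hand":-0.3,"x":-0.018,"y":0,"z":0,"yaw":0},{"hand":-0.3,"x":-0.02,"y":0,"z":0,"yaw":0},{"hand":-0.3,"x":-0.02,"y":0,"z":0,"yaw":0},{"hand":-0.3,"x":-0.02,"y":0,"z":0,"yaw":0},{"hand":-0.3,"x":-0.02,"y":0,"z":0,"yaw":0},{"hand":-0.3,"x":-0.02,"y":0,"z":0,"yaw":0},{"hand":-0.3,"x":-0.01,"y":0,"z":0,"yaw":0},{"hand":-0.3,"x":0,"y":0,"z":0,"yaw":0}]}}

```text
clock: 9.0
eef_pos: [421.7, 94.2, 93.2]
eef_rot: [3.142, -0.001, 0.241]
wrist_force: [1.2, -0.5, -3.3]
finger_gap: 43.4
finger_force: 50.0
```

Emit:
{"fn": "arm_command", "kwargs": {"targets": [{"hand":-0.3,"x":0,"y":0,"z":0.03,"yaw":0},{"hand":-0.3,"x":0,"y":0,"z":0.03,"yaw":0},{"hand":-0.3,"x":0,"y":0,"z":0.015,"yaw":0},{"hand":-0.3,"x":0,"y":0,"z":0.008,"yaw":0},{"hand":-0.3,"x":0,"y":0,"z":0.003,"yaw":0},{"hand":-0.3,"x":0,"y":0,"z":0,"yaw":0}]}}

```text
clock: 9.6
eef_pos: [422.9, 94.4, 7.3]
eef_rot: [3.142, -0.001, 0.241]
wrist_force: [-0.5, -0.6, -3.2]
finger_gap: 43.5
finger_force: 50.0
```

Emit:
{"fn": "arm_command", "kwargs": {"targets": [{"hand":-0.3,"x":0,"y":0,"z":0.0015,"yaw":0},{"hand":-0.3,"x":0,"y":0,"z":0,"yaw":0},{"hand":-0.3,"x":0,"y":0,"z":0,"yaw":0}], "newtons": 6}}

```text
clock: 9.9
eef_pos: [423.2, 94.5, 6.3]
eef_rot: [3.141, -0.002, 0.241]
wrist_force: [1.3, 0.7, 5.3]
finger_gap: 43.9
finger_force: 6.0
```

Emit:
{"fn": "arm_command", "kwargs": {"targets": [{"hand":-0.3,"x":-0.002,"y":0,"z":-0.004,"yaw":0},{"hand":-0.3,"x":-0.0024,"y":0,"z":-0.0032,"yaw":0},{"hand":-0.3,"x":-0.0027,"y":0,"z":-0.0033,"yaw":0},{"hand":-0.3,"x":-0.0028,"y":0,"z":-0.0031,"yaw":0},{"hand":-0.3,"x":-0.0032,"y":0,"z":-0.0028,"yaw":0},{"hand":-0.3,"x":-0.0032,"y":0,"z":-0.0027,"yaw":0},{"hand":-0.3,"x":-0.0036,"y":0,"z":-0.0023,"yaw":0},{"hand":-0.3,"x":-0.0036,"y":0,"z":-0.0021,"yaw":0},{"hand":-0.3,"x":0,"y":0,"z":0,"yaw":0}]}}

```text
clock: 10.8
eef_pos: [399.2, 88.6, 29.2]
eef_rot: [-3.142, -0.0, 0.241]
wrist_force: [-0.2, 0.4, -2.0]
finger_gap: 44.0
finger_force: 6.0
```

```bash
python3 - <<'E'
from h import *
s=manip.read_state();print(s["clock"],s["eef_pos"],s["wrist_force"],s["moment"])
im=camera("wrist");sc=camera("scene");c=get_calibration("scene")
u,v=proj(c,[400,90,30]).astype(int);print(u,v)
a=cv2.resize(im[190:400,170:370],None,fx=1.9,fy=1.9);b=cv2.resize(sc[v-45:v+45,u-45:u+45],(399,399),interpolation=cv2.INTER_CUBIC)
cv2.imwrite("pics/w5.png",np.hstack([a[:399],b])[:,:,::-1])
E
```

```text
10.8 [399.16677324  88.6317475   29.183018  ] [-0.23426242  0.39907139 -1.97945858] [0.06702213 0.02214403 0.0104034 ]
300 213
```

View pics/w5.png

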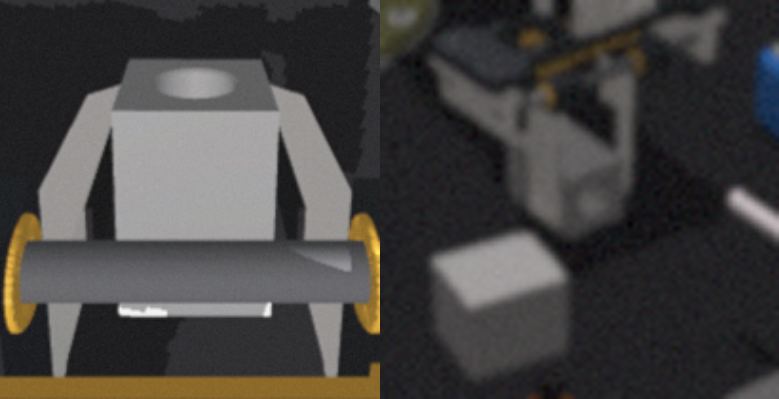

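The block is still nearly level: the hole face is as foreshortened as before, at about (195,85) in the left crop. The pads hold it against turning, so I ease the grip to let the heavy plain end swing down.

Emit:
{"fn": "arm_command", "kwargs": {"targets": [{"hand":-0.3,"x":0,"y":0,"z":0,"yaw":0},{"hand":-0.3,"x":0,"y":0,"z":0,"yaw":0},{"hand":-0.3,"x":0,"y":0,"z":0,"yaw":0}], "newtons": 3}}

```text
clock: 11.2
eef_pos: [399.5, 88.7, 28.9]
eef_rot: [-3.142, 0.0, 0.241]
wrist_force: [-1.5, 0.3, -2.1]
finger_gap: 43.9
finger_force: 3.0
```

```bash
cat >> h.py <<'E'
def face():  # rows where brightness steps along the block's middle column in the wrist view
    g=cv2.GaussianBlur(cv2.cvtColor(camera("wrist"),cv2.COLOR_RGB2GRAY),(3,3),0)
    c=g[195:312,245:258].mean(1).astype(int);print(list(c[::4]))
E
python3 - <<'E'
from h import *
g=cv2.GaussianBlur(cv2.imread("pics/w3.png",0),(3,3),0);print(list(g[195:312,245:258].mean(1).astype(int)[::4]))
face();print(manip.read_state()["wrist_force"],manip.read_state()["finger_gap"])
E
```

```text
[np.int64(30), np.int64(31), np.int64(30), np.int64(29), np.int64(29), np.int64(30), np.int64(36), np.int64(94), np.int64(96), np.int64(104), np.int64(103), np.int64(96), np.int64(93), np.int64(108), np.int64(164), np.int64(164), np.int64(164), np.int64(164), np.int64(163), np.int64(163), np.int64(163), np.int64(163), np.int64(163), np.int64(163), np.int64(163), np.int64(162), np.int64(162), np.int64(162), np.int64(161), np.int64(161)]
[np.int64(44), np.int64(30), np.int64(31), np.int64(86), np.int64(124), np.int64(124), np.int64(124), np.int64(128), np.int64(124), np.int64(118), np.int64(116), np.int64(117), np.int64(120), np.int64(124), np.int64(123), np.int64(124), np.int64(124), np.int64(135), np.int64(156), np.int64(155), np.int64(155), np.int64(155), np.int64(155), np.int64(155), np.int64(155), np.int64(155), np.int64(154), np.int64(155), np.int64(155), np.int64(154)]
[-0.70808994 -0.72804436 -1.40620883] 43.95327923682882
```

The face now spans twice as many rows, so the block has swung about 36° and rests on its edge. I continue the arc.

Emit:
{"fn": "arm_command", "kwargs": {"targets": [{"hand":-0.3,"x":-0.0039,"y":0,"z":-0.0018,"yaw":0},{"hand":-0.3,"x":-0.0039,"y":0,"z":-0.0015,"yaw":0},{"hand":-0.3,"x":-0.0041,"y":0,"z":-0.0012,"yaw":0},{"hand":-0.3,"x":-0.0042,"y":0,"z":-0.0007,"yaw":0},{"hand":-0.3,"x":-0.0042,"y":0,"z":-0.0005,"yaw":0},{"hand":-0.3,"x":-0.0042,"y":0,"z":-0.0002,"yaw":0},{"hand":-0.3,"x":0,"y":0,"z":0,"yaw":0},{"hand":-0.3,"x":0,"y":0,"z":0,"yaw":0}]}}

```text
clock: 12.05
eef_pos: [375.8, 82.9, 34.9]
eef_rot: [3.142, -0.0, 0.241]
wrist_force: [-0.5, 0.0, -2.1]
finger_gap: 44.1
finger_force: 3.0
```

```bash
python3 - <<'E'
from h import *
face();s=manip.read_state();print(s["wrist_force"],s["finger_gap"])
E
```

```text
[np.int64(32), np.int64(30), np.int64(31), np.int64(134), np.int64(126), np.int64(127), np.int64(127), np.int64(130), np.int64(124), np.int64(118), np.int64(115), np.int64(117), np.int64(122), np.int64(126), np.int64(126), np.int64(126), np.int64(126), np.int64(128), np.int64(152), np.int64(152), np.int64(152), np.int64(152), np.int64(151), np.int64(152), np.int64(152), np.int64(152), np.int64(151), np.int64(152), np.int64(151), np.int64(151)]
[ 0.87458066 -0.361845   -2.60310498] 43.85073622952091
```

It hangs part-way now, since the pads' friction holds it at roughly 40°. I'll grip firmly and use the fixed hot plate's far side as a wall: press the plain end on it while moving up, to roll the block upright. First I lift and carry it there.

Emit:
{"fn": "arm_command", "kwargs": {"targets": [{"hand":-0.3,"x":0,"y":0,"z":0,"yaw":0},{"hand":-0.3,"x":0,"y":0,"z":0,"yaw":0},{"hand":-0.3,"x":0,"y":0,"z":-0.02,"yaw":0.08},{"hand":-0.3,"x":0,"y":0,"z":-0.03,"yaw":0.084},{"hand":-0.3,"x":0,"y":0,"z":-0.035,"yaw":0},{"hand":-0.3,"x":0,"y":0,"z":-0.03,"yaw":0},{"hand":-0.3,"x":0,"y":0,"z":0,"yaw":0}], "newtons": 45}}

```text
clock: 12.8
eef_pos: [377.3, 83.1, 153.0]
eef_rot: [-3.141, -0.006, 0.077]
wrist_force: [-0.2, 0.4, -3.4]
finger_gap: 43.7
finger_force: 45.0
```

```bash
python3 - <<'E'
from h import *
face();plan([632,375,149],0.077)
print(manip.read_state()["eef_rot"])
E
```

```text
[np.int64(28), np.int64(28), np.int64(28), np.int64(161), np.int64(163), np.int64(123), np.int64(115), np.int64(117), np.int64(112), np.int64(108), np.int64(106), np.int64(107), np.int64(110), np.int64(113), np.int64(113), np.int64(114), np.int64(113), np.int64(115), np.int64(139), np.int64(138), np.int64(139), np.int64(139), np.int64(139), np.int64(139), np.int64(139), np.int64(138), np.int64(139), np.int64(139), np.int64(139), np.int64(138)]
tool shift mm [ 277.3 -271.5    1.7]
tool shift mm [ 277.4 -271.5    1.7]
yaw -0.0
[-3.14147337e+00 -3.10689528e-03  7.68915215e-02]
```

```bash
python3 - <<'E'
from h import *
s=manip.read_state();c=get_calibration("wrist")
g=cv2.GaussianBlur(cv2.cvtColor(camera("wrist"),cv2.COLOR_RGB2GRAY),(3,3),0)
cv2.imwrite("pics/w6.png",g)
col=g[195:312,245:258].mean(1);d=np.abs(np.diff(col));print([(195+i,round(d[i])) for i in range(len(d)) if d[i]>5])
G=s["eef_pos"]+[0,0,19];w=s["eef_rot"][2];f=np.array([np.cos(w),np.sin(w),0]);lat=np.array([np.sin(w),-np.cos(w),0])
for th in (0,40,60,70,75,80,85,90):
    a=np.radians(th);ca,sa=np.cos(a),np.sin(a)
    P=lambda x,z:proj(c,G+f*(x*ca-z*sa)+[0,0,x*sa+z*ca]-6*lat)
    print(th,"plainBot",P(-48,-24.5).round(),"holeBot",P(16,-24.5).round(),"holeTop",P(16,19.5).round())
E
```

```text
[(203, 16), (204, 45), (205, 50), (206, 25), (209, 8), (210, 11), (211, 5), (214, 7), (215, 10), (216, 6), (263, 6), (264, 10), (265, 7)]
0 plainBot [263. 310.] holeBot [262. 222.] holeTop [260. 249.]
40 plainBot [264. 259.] holeBot [261. 210.] holeTop [260. 285.]
60 plainBot [264. 234.] holeBot [261. 213.] holeTop [260. 298.]
70 plainBot [264. 222.] holeBot [261. 217.] holeTop [260. 303.]
75 plainBot [264. 216.] holeBot [260. 220.] holeTop [260. 305.]
80 plainBot [264. 210.] holeBot [260. 223.] holeTop [261. 306.]
85 plainBot [264. 205.] holeBot [260. 227.] holeTop [261. 307.]
90 plainBot [263. 200.] holeBot [260. 231.] holeTop [261. 308.]
```

```bash
python3 - <<'E'
from h import *
s=manip.read_state();sc=camera("scene");c=get_calibration("scene")
u,v=proj(c,s["eef_pos"]).astype(int)
a=cv2.resize(cv2.imread("pics/w6.png",0)[190:340,180:360],(480,400));b=cv2.resize(cv2.cvtColor(sc,cv2.COLOR_RGB2GRAY)[v-40:v+60,u-40:u+40],(320,400),interpolation=cv2.INTER_CUBIC)
print(u,v)
cv2.imwrite("pics/w7.png",np.hstack([a,b]))
E
```

```text
293 173
```

View pics/w7.png

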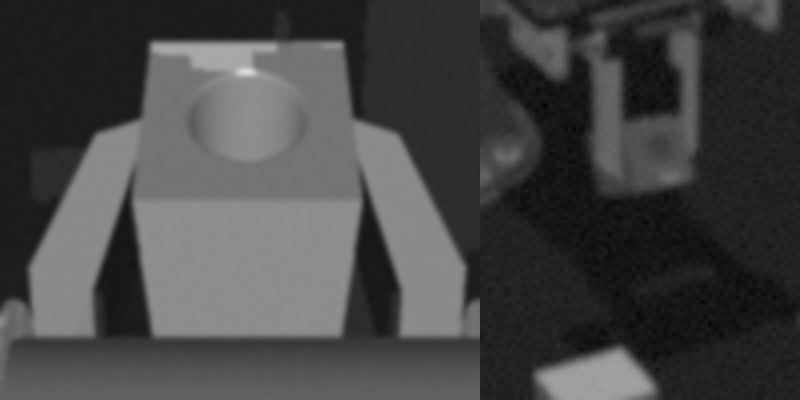

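The last view shows the hole face tilted partly up, its corners at (150,43), (345,43), (361,200) and (133,200) in the left crop. I get the tilt from those with solvePnP.

```bash
cat >> h.py <<'E'
def tilt(px,c,s):  # px: corners of the hole face bl,br,tr,tl ; prints elevation of hole axis and face centre rel. to grasp point, tool axes
    ob=np.array([[-22,-22,0],[22,-22,0],[22,22,0],[-22,22,0]],float)
    T=np.array(c["cam_to_world"]);F=np.diag([1,-1,-1.])
    n,rs,ts,e=cv2.solvePnPGeneric(ob,np.array(px,float),np.array(c["K"]),None,flags=cv2.SOLVEPNP_IPPE)
    w=s["eef_rot"][2]
    for r,t,er in zip(rs,ts,e):
        nrm=T[:3,:3]@F@cv2.Rodrigues(r)[0][:,2];p=T[:3,:3]@F@t.ravel()+T[:3,3]-s["eef_pos"]-[0,0,19]
        R=np.array([[np.cos(w),np.sin(w),0],[np.sin(w),-np.cos(w),0],[0,0,1]])
        print("normal",(R@nrm).round(2),"elev",np.degrees(np.arcsin(abs(nrm[2]))).round(1),"face ctr rel grasp",(R@p).round(1),"err",er)
E
python3 - <<'E'
from h import *
q=[(180+x*.375,190+y*.375) for x,y in [(150,43),(345,43),(361,200),(133,200)]]
tilt(q,get_calibration("wrist"),manip.read_state())
E
```

```text
normal [-0.89  0.   -0.46] elev 27.3 face ctr rel grasp [17.1  0.4 -1.4] err [0.4617591]
normal [ 0.37 -0.   -0.93] elev 68.1 face ctr rel grasp [15.7  0.4  2.9] err [4.49952832]
```

The tilt is about 27°. Next I carry it to the hot plate's far side.

Emit:
{"fn": "arm_command", "kwargs": {"targets": [{"hand":-0.3,"x":0.031,"y":-0.03,"z":0,"yaw":0},{"hand":-0.3,"x":0.031,"y":-0.03,"z":0,"yaw":0},{"hand":-0.3,"x":0.031,"y":-0.03,"z":0,"yaw":0},{"hand":-0.3,"x":0.031,"y":-0.03,"z":0,"yaw":0},{"hand":-0.3,"x":0.031,"y":-0.03,"z":0,"yaw":0},{"hand":-0.3,"x":0.031,"y":-0.03,"z":0,"yaw":0},{"hand":-0.3,"x":0.031,"y":-0.03,"z":0,"yaw":0},{"hand":-0.3,"x":0.031,"y":-0.03,"z":0,"yaw":0},{"hand":-0.3,"x":0.03,"y":-0.03,"z":0,"yaw":0},{"hand":-0.3,"x":0,"y":0,"z":0,"yaw":0}]}}

```text
clock: 13.95
eef_pos: [632.9, 376.1, 143.5]
eef_rot: [3.14, 0.005, 0.079]
wrist_force: [-0.7, -0.7, -4.5]
finger_gap: 43.6
finger_force: 45.0
```

Emit:
{"fn": "arm_command", "kwargs": {"targets": [{"hand":-0.3,"x":0,"y":0,"z":0.03,"yaw":0},{"hand":-0.3,"x":0,"y":0,"z":0.04,"yaw":0},{"hand":-0.3,"x":0,"y":0,"z":0.03,"yaw":0},{"hand":-0.3,"x":0,"y":0,"z":0.01,"yaw":0},{"hand":-0.3,"x":0,"y":0,"z":0,"yaw":0}]}}

```text
clock: 14.45
eef_pos: [631.1, 372.6, 37.4]
eef_rot: [3.14, 0.004, 0.077]
wrist_force: [0.9, 0.3, -2.3]
finger_gap: 43.8
finger_force: 45.0
```

Emit:
{"fn": "arm_command", "kwargs": {"targets": [{"hand":-0.3,"x":-0.004,"y":0,"z":0,"yaw":0},{"hand":-0.3,"x":-0.004,"y":0,"z":0,"yaw":0},{"hand":-0.3,"x":-0.002,"y":0,"z":0,"yaw":0},{"hand":-0.3,"x":0,"y":0,"z":0,"yaw":0}]}}

```text
clock: 14.85
eef_pos: [622.1, 372.9, 41.0]
eef_rot: [-3.141, -0.001, 0.077]
wrist_force: [0.7, 0.2, -3.3]
finger_gap: 43.9
finger_force: 45.0
```

Emit:
{"fn": "arm_command", "kwargs": {"targets": [{"hand":-0.3,"x":-0.002,"y":0,"z":0,"yaw":0},{"hand":-0.3,"x":-0.002,"y":0,"z":0,"yaw":0},{"hand":-0.3,"x":-0.001,"y":0,"z":0,"yaw":0},{"hand":-0.3,"x":0,"y":0,"z":0,"yaw":0}]}}

```text
clock: 15.25
eef_pos: [617.1, 372.2, 39.9]
eef_rot: [3.142, 0.0, 0.077]
wrist_force: [-1.0, -0.9, -2.9]
finger_gap: 43.6
finger_force: 45.0
```

Emit:
{"fn": "arm_command", "kwargs": {"targets": [{"hand":-0.3,"x":-0.001,"y":0,"z":0,"yaw":0},{"hand":-0.3,"x":-0.001,"y":0,"z":0,"yaw":0},{"hand":-0.3,"x":0,"y":0,"z":0,"yaw":0}]}}

```text
clock: 15.55
eef_pos: [616.5, 372.1, 40.2]
eef_rot: [-3.141, -0.004, 0.076]
wrist_force: [9.1, 2.0, -7.1]
finger_gap: 43.7
finger_force: 45.0
```

Emit:
{"fn": "arm_command", "kwargs": {"targets": [{"hand":-0.3,"x":-0.001,"y":0,"z":0,"yaw":0},{"hand":-0.3,"x":-0.001,"y":0,"z":0,"yaw":0},{"hand":-0.3,"x":0,"y":0,"z":0,"yaw":0}]}}

```text
clock: 15.85
eef_pos: [616.2, 372.0, 40.6]
eef_rot: [-3.14, -0.008, 0.076]
wrist_force: [20.6, 5.1, -10.2]
finger_gap: 43.9
finger_force: 45.0
```

Contact is where predicted. I ease the grip to 10 N and roll it up along the wall.

Emit:
{"fn": "arm_command", "kwargs": {"targets": [{"hand":-0.3,"x":0,"y":0,"z":0,"yaw":0},{"hand":-0.3,"x":-0.0013,"y":0,"z":-0.0059,"yaw":0},{"hand":-0.3,"x":-0.002,"y":0,"z":-0.0056,"yaw":0},{"hand":-0.3,"x":-0.0027,"y":0,"z":-0.0054,"yaw":0},{"hand":-0.3,"x":-0.0034,"y":0,"z":-0.005,"yaw":0},{"hand":-0.3,"x":-0.0039,"y":0,"z":-0.0046,"yaw":0},{"hand":-0.3,"x":0,"y":0,"z":0,"yaw":0}], "newtons": 10}}

```text
clock: 16.55
eef_pos: [599.6, 371.2, 67.4]
eef_rot: [-3.141, -0.001, 0.077]
wrist_force: [0.4, -0.7, -2.3]
finger_gap: 44.0
finger_force: 10.0
```

```bash
cat >> h.py <<'E'
def edges(name):
    g=cv2.GaussianBlur(cv2.cvtColor(camera("wrist"),cv2.COLOR_RGB2GRAY),(3,3),0);cv2.imwrite("pics/%s.png"%name,g)
    for k in ((240,252),(292,304)):
        d=np.abs(np.diff(g[170:312,k[0]:k[1]].mean(1)));print(k,[(170+i,round(d[i])) for i in range(len(d)) if d[i]>5])
    for r in (225,255,285,300):
        d=np.abs(np.diff(g[r-2:r+3,200:345].mean(0)));print("row",r,[(200+i,round(d[i])) for i in range(len(d)) if d[i]>8])
E
python3 - <<'E'
from h import *
edges("w8");s=manip.read_state();print(s["eef_pos"],s["wrist_force"],s["finger_gap"])
E
```

```text
(240, 252) [(186, 10), (187, 32), (188, 47), (189, 31), (191, 7), (194, 6), (201, 9), (202, 12), (203, 5), (281, 7), (282, 15), (283, 14)]
(292, 304) [(186, 7), (187, 29), (188, 44), (189, 31), (190, 9), (206, 6), (209, 6), (210, 6), (213, 7), (214, 9), (268, 5), (282, 14), (283, 17), (284, 7)]
row 225 [(229, 12), (230, 26), (231, 23), (249, 8), (250, 9), (294, 8), (312, 14), (313, 27), (314, 21)]
row 255 [(206, 14), (207, 21), (208, 17), (209, 8), (227, 12), (229, 11), (230, 11), (314, 13), (316, 11), (317, 9), (335, 11), (336, 21), (337, 21), (338, 13)]
row 285 [(217, 17), (218, 25), (219, 19), (324, 13), (325, 25), (326, 22), (327, 9)]
row 300 [(213, 18), (214, 24), (215, 12), (226, 8), (227, 14), (228, 11), (269, 9), (280, 10), (281, 15), (282, 9), (316, 14), (317, 14), (329, 21), (330, 24), (331, 10)]
[599.60059509 371.09944969  66.93512252] [-0.32126596  0.4983297  -3.28895814] 44.11447675447526
```

```bash
python3 - <<'E'
from h import *
s=manip.read_state();c=get_calibration("wrist")
tilt([(232.5,188.2),(310.7,188.2),(317.5,283),(226.8,282.5)],c,s)
tilt([(231.7,202),(311.7,202),(317.5,283),(226.8,282.5)],c,s)
E
```

```text
normal [-0.29  0.44 -0.85] elev 58.0 face ctr rel grasp [25.9 -1.4 25.7] err [2.90730209]
normal [-0.32 -0.44 -0.84] elev 56.7 face ctr rel grasp [26.   1.3 25.7] err [2.98048839]
normal [-0.66 -0.02 -0.75] elev 48.5 face ctr rel grasp [17.9  0.  11.7] err [0.18249543]
normal [-0.03  0.02 -1.  ] elev 88.0 face ctr rel grasp [16.6 -0.1 13.5] err [2.90033055]
```

```bash
python3 - <<'E'
import cv2,numpy as np
g=cv2.imread("pics/w8.png",0)
for r in range(184,292,6): print(r,[int(x) for x in g[r-1:r+2,212:336:5].mean(0)])
for r in (192,197,206,215,235,270,279):
    d=np.abs(np.diff(g[r-1:r+2,200:345].astype(float).mean(0)));print(r,[(200+i,round(d[i])) for i in range(len(d)) if d[i]>9])
E
```

```text
184 [26, 25, 26, 24, 20, 15, 14, 15, 15, 16, 14, 15, 15, 14, 15, 18, 25, 25, 26, 26, 26, 24, 25, 23, 26]
190 [17, 23, 19, 17, 49, 128, 128, 129, 104, 75, 76, 76, 77, 82, 129, 128, 130, 128, 130, 129, 81, 23, 18, 20, 17]
196 [15, 14, 12, 14, 67, 144, 146, 89, 86, 85, 86, 87, 87, 86, 86, 136, 145, 145, 146, 146, 107, 14, 15, 15, 16]
202 [16, 16, 13, 16, 86, 130, 119, 86, 87, 87, 86, 88, 86, 86, 87, 87, 127, 146, 145, 145, 113, 16, 15, 17, 15]
208 [15, 14, 14, 14, 90, 85, 87, 87, 86, 87, 82, 75, 75, 77, 85, 88, 87, 140, 145, 145, 120, 15, 15, 15, 15]
214 [15, 17, 14, 15, 68, 86, 86, 85, 85, 66, 68, 72, 73, 72, 72, 70, 86, 85, 119, 135, 126, 15, 14, 15, 13]
220 [15, 15, 15, 15, 76, 86, 86, 85, 62, 63, 68, 71, 74, 74, 71, 68, 67, 86, 85, 86, 84, 14, 14, 15, 16]
226 [16, 15, 14, 15, 79, 85, 86, 84, 53, 61, 68, 74, 78, 75, 69, 67, 60, 83, 87, 87, 84, 13, 15, 14, 16]
232 [16, 13, 16, 14, 83, 87, 85, 86, 52, 62, 85, 87, 86, 87, 86, 66, 57, 83, 87, 86, 86, 16, 16, 15, 14]
238 [14, 33, 61, 82, 86, 86, 87, 87, 62, 84, 86, 86, 87, 86, 86, 85, 62, 86, 86, 87, 86, 83, 63, 33, 15]
244 [26, 85, 85, 8
[... 1000 characters left out ...]
 42), (232, 48), (233, 22), (244, 18), (245, 26), (246, 13), (283, 11), (284, 13), (288, 11), (311, 33), (312, 57), (313, 33)]
206 [(230, 24), (231, 47), (232, 38), (234, 19), (235, 11), (291, 11), (292, 13), (295, 12), (311, 22), (312, 48), (313, 41), (314, 15)]
215 [(230, 21), (231, 27), (232, 16), (312, 30), (313, 44), (314, 24)]
235 [(229, 14), (230, 15), (256, 10), (313, 13), (314, 15), (315, 11)]
270 [(200, 17), (222, 17), (223, 28), (224, 20), (228, 12), (229, 18), (230, 15), (231, 9), (313, 13), (314, 17), (315, 15), (319, 13), (320, 25), (321, 23), (343, 13)]
279 [(219, 16), (220, 27), (221, 20), (236, 10), (237, 13), (238, 10), (306, 11), (307, 13), (322, 13), (323, 25), (324, 23)]
```

```bash
python3 - <<'E'
from h import *
s=manip.read_state();c=get_calibration("wrist")
tilt([(232.5,188),(312,188),(315.3,267.5),(228.5,267.5)],c,s)
E
```

```text
normal [-0.59  0.01 -0.8 ] elev 53.6 face ctr rel grasp [23.7  0.   6. ] err [0.15392278]
normal [-0.03 -0.01 -1.  ] elev 88.3 face ctr rel grasp [22.3  0.1  7.3] err [2.24781644]
```

It is tilted to about 54°, hanging nearly balanced under the pads. I'll move off the wall, touch the lower edge to the bench and roll it flat onto its plain end.

Emit:
{"fn": "arm_command", "kwargs": {"targets": [{"hand":-0.3,"x":0,"y":0,"z":0,"yaw":0},{"hand":-0.3,"x":0.015,"y":0,"z":0,"yaw":0},{"hand":-0.3,"x":0.02,"y":0,"z":0,"yaw":0},{"hand":-0.3,"x":0.015,"y":0,"z":0.01,"yaw":0},{"hand":-0.3,"x":0,"y":0,"z":0.012,"yaw":0},{"hand":-0.3,"x":0,"y":0,"z":0,"yaw":0}], "newtons": 25}}

```text
clock: 17.2
eef_pos: [648.2, 374.1, 41.0]
eef_rot: [3.14, 0.005, 0.077]
wrist_force: [-0.2, -0.3, -3.2]
finger_gap: 43.7
finger_force: 25.0
```

Emit:
{"fn": "arm_command", "kwargs": {"targets": [{"hand":-0.3,"x":0,"y":0,"z":0.002,"yaw":0},{"hand":-0.3,"x":0,"y":0,"z":0.002,"yaw":0},{"hand":-0.3,"x":0,"y":0,"z":0,"yaw":0}]}}

```text
clock: 17.5
eef_pos: [649.5, 374.9, 40.7]
eef_rot: [-3.141, -0.0, 0.077]
wrist_force: [0.7, 0.3, -3.4]
finger_gap: 43.9
finger_force: 25.0
```

Emit:
{"fn": "arm_command", "kwargs": {"targets": [{"hand":-0.3,"x":0,"y":0,"z":0.001,"yaw":0},{"hand":-0.3,"x":0,"y":0,"z":0.001,"yaw":0},{"hand":-0.3,"x":0,"y":0,"z":0,"yaw":0}]}}

```text
clock: 17.8
eef_pos: [650.0, 374.9, 39.5]
eef_rot: [-3.141, -0.001, 0.077]
wrist_force: [-2.5, -1.3, 4.0]
finger_gap: 43.6
finger_force: 25.0
```

Emit:
{"fn": "arm_command", "kwargs": {"targets": [{"hand":-0.3,"x":0,"y":0,"z":0.0005,"yaw":0},{"hand":-0.3,"x":-0.006,"y":0,"z":0.0007,"yaw":0},{"hand":-0.3,"x":-0.006,"y":0,"z":0.0013,"yaw":0},{"hand":-0.3,"x":-0.0058,"y":0,"z":0.002,"yaw":0},{"hand":-0.3,"x":-0.0055,"y":0,"z":0.0025,"yaw":0},{"hand":-0.3,"x":-0.0053,"y":0,"z":0.0031,"yaw":0},{"hand":-0.3,"x":-0.005,"y":0,"z":0.0036,"yaw":0},{"hand":-0.3,"x":0,"y":0,"z":0,"yaw":0}], "newtons": 8}}

```text
clock: 18.6
eef_pos: [615.1, 372.1, 23.6]
eef_rot: [3.141, 0.002, 0.077]
wrist_force: [0.9, 0.5, -2.8]
finger_gap: 43.7
finger_force: 8.0
```

```bash
cat >> h.py <<'E'
def table(name):
    g=cv2.GaussianBlur(cv2.cvtColor(camera("wrist"),cv2.COLOR_RGB2GRAY),(3,3),0);cv2.imwrite("pics/%s.png"%name,g)
    for r in range(150,312,6): print(r,*[int(x) for x in g[r-1:r+2,200:350:6].mean(0)])
E
python3 - <<'E'
from h import *
table("w9");s=manip.read_state();print(s["eef_pos"],s["wrist_force"],s["finger_gap"])
E
```

```text
150 90 90 89 89 89 89 90 89 88 90 89 90 89 90 88 90 89 90 89 90 90 89 88 90 88
156 89 89 89 89 89 89 89 90 89 89 90 90 90 90 90 89 88 90 89 90 90 89 89 89 89
162 89 89 88 89 89 89 91 89 89 89 89 89 90 89 89 89 89 88 89 90 88 89 89 88 88
168 91 89 89 90 88 90 89 89 89 89 89 89 90 90 89 90 89 90 90 90 89 89 89 89 90
174 90 90 89 89 88 89 90 89 91 88 84 89 90 90 90 89 88 90 90 90 90 89 89 88 90
180 90 89 88 89 89 89 90 116 110 94 94 96 116 115 116 116 116 116 89 91 90 90 90 89 91
186 89 89 88 89 90 60 116 168 166 162 162 162 161 165 169 169 168 168 137 90 89 89 89 89 90
192 89 90 89 89 88 61 168 168 164 162 162 163 162 162 167 168 167 168 168 91 90 89 89 90 89
198 84 66 68 75 59 144 168 168 166 162 162 162 163 162 162 167 168 168 167 161 89 89 89 89 88
204 57 58 57 58 89 228 228 228 228 203 203 203 204 204 203 204 228 228 228 228 131 84 59 57 59
210 58 58 57 58 106 255 255 255 252 246 245 245 245 245 245 245 247 255 255 255 133 58 57 58 59
216 59 58 58 58 88 253 254 245 245 245 245 245 244 245 245 245 245 246 255 255 115 59 58 58 58
222 58 59 58 58 66 245 245 244 245 245 244 243 241 243
[... 794 characters left out ...]
242 242 242 242 243 94 232 232 232 188
276 232 231 231 232 51 244 241 242 241 242 242 242 241 242 242 241 241 241 241 242 49 232 232 231 232
282 231 231 232 225 49 240 241 241 241 241 241 241 241 241 241 241 241 242 241 241 52 216 231 231 231
288 231 231 231 121 50 202 210 210 210 209 214 215 215 214 209 210 210 209 210 208 51 98 232 231 231
294 231 231 232 49 51 56 57 59 73 88 89 85 87 88 62 58 58 59 58 58 51 50 231 231 231
300 231 231 230 66 51 57 58 57 58 56 64 58 58 58 58 58 57 59 58 58 51 60 231 231 231
306 231 230 229 73 49 101 101 99 99 101 101 101 99 96 98 98 97 97 96 94 52 65 234 231 231
[615.48868796 371.90041077  23.64238377] [ 0.18712879 -0.06602973 -2.14063581] 43.94852247472737
```

```bash
cat >> h.py <<'E'
def sub(d,lo):  # sub-pixel place of the strongest step
    k=int(np.argmax(d));w=d[max(k-2,0):k+3];return round(lo+(np.arange(max(k-2,0),max(k-2,0)+len(w))*w).sum()/w.sum()+.5,1)
def step(g,r0,r1,c0,c1,ax):
    d=np.abs(np.diff(g[r0:r1,c0:c1].astype(float).mean(1-ax)));return sub(d,c0 if ax else r0)
E
python3 - <<'E'
from h import *
g=cv2.imread("pics/w9.png",0)
for r in (184,192,207,213,225,234,276,284): print(r,step(g,r-1,r+2,216,240,1),step(g,r-1,r+2,305,332,1))
print([step(g,a,b,230,310,0) for a,b in ((172,195),(196,212),(278,296))])
E
```

```text
184 237.0 307.2
192 232.6 312.1
207 224.4 319.9
213 224.7 319.7
225 225.7 318.7
234 226.1 318.4
276 227.9 316.6
284 228.1 316.3
[np.float64(180.6), np.float64(203.7), np.float64(289.2)]
```

```bash
python3 - <<'E'
from h import *
s=manip.read_state();c=get_calibration("wrist")
tilt([(224.0,203),(320.2,203),(316.1,288.7),(228.3,288.7)],c,s)
E
```

```text
normal [-0.01  0.   -1.  ] elev 89.4 face ctr rel grasp [18.9 -0.  23.6] err [0.23428915]
normal [-0.72 -0.   -0.7 ] elev 44.3 face ctr rel grasp [21.6 -0.  24.1] err [4.01980274]
```

The block is upright (89.4°), but held near its back edge. I touch it down, release, and regrip at its middle.

Emit:
{"fn": "arm_command", "kwargs": {"targets": [{"hand":-0.3,"x":0,"y":0,"z":0.001,"yaw":0},{"hand":-0.3,"x":0,"y":0,"z":0.001,"yaw":0},{"hand":-0.3,"x":0,"y":0,"z":0,"yaw":0}]}}

```text
clock: 18.95
eef_pos: [616.1, 372.0, 23.1]
eef_rot: [3.141, 0.001, 0.077]
wrist_force: [-6.2, -2.5, 7.2]
finger_gap: 43.8
finger_force: 8.0
```

Emit:
{"fn": "arm_command", "kwargs": {"targets": [{"hand":0.2,"x":0,"y":0,"z":0,"yaw":0},{"hand":0.2,"x":0,"y":0,"z":0,"yaw":0},{"hand":0.2,"x":0,"y":0,"z":0,"yaw":0}]}}

```text
clock: 19.25
eef_pos: [616.4, 372.1, 22.4]
eef_rot: [3.142, 0.0, 0.077]
wrist_force: [-0.3, -0.3, -0.3]
finger_gap: 56.1
finger_force: 0.0
```

```bash
python3 - <<'E'
from h import *
s=manip.read_state();print(s["eef_pos"],s["finger_gap"]);c=get_calibration("wrist")
table("w10");g=cv2.imread("pics/w10.png",0)
L=[step(g,r-1,r+2,214,240,1) for r in (207,284)];R=[step(g,r-1,r+2,305,332,1) for r in (207,284)]
T=[step(g,a,b,235,305,0) for a,b in ((196,212),(278,297))];print(L,R,T)
tilt([(L[0],T[0]),(R[0],T[0]),(R[1],T[1]),(L[1],T[1])],c,s)
E
```

```text
[616.39336803 372.05286375  22.40991109] 56.052887533983984
150 91 89 90 90 90 91 90 90 90 90 90 90 91 91 90 91 91 90 89 91 90 90 91 90 90
156 90 91 92 90 90 90 90 90 91 89 90 90 90 89 89 90 90 91 90 90 90 89 90 91 90
162 91 90 90 90 90 91 91 90 90 90 90 90 91 90 91 92 90 90 90 90 90 90 91 91 91
168 91 90 90 90 90 91 91 90 90 91 91 90 91 90 91 91 90 91 90 91 89 90 90 90 91
174 90 91 91 90 91 91 92 91 91 91 90 91 91 91 91 92 92 90 91 91 90 91 90 91 91
180 90 90 90 91 91 91 90 97 96 84 68 72 93 96 97 97 95 97 90 90 90 91 90 90 90
186 91 89 89 91 90 83 101 175 166 165 165 165 165 174 174 174 175 172 120 90 91 91 90 90 91
192 91 90 91 91 91 59 173 174 165 166 166 165 166 166 171 175 175 174 175 91 90 90 91 91 90
198 84 90 91 89 75 100 175 175 167 166 165 166 166 165 165 173 174 174 174 143 77 91 90 90 90
204 59 84 62 58 58 175 174 173 171 165 166 166 165 165 165 165 174 174 175 174 61 91 76 57 59
210 60 59 58 58 120 255 255 255 255 245 245 245 245 245 245 244 245 255 255 255 174 58 57 59 60
216 59 59 58 59 98 255 253 246 245 245 245 245 246 245 245 244 244 244 255 255 156 59 59 59 60
222
[... 1015 characters left out ...]
242 242 242 242 242 242 242 242 242 242 242 243 71 52 53 114 232
288 233 51 51 51 59 238 242 242 242 242 242 242 242 242 241 242 242 241 241 242 90 64 53 50 233
294 200 50 51 57 59 71 70 71 76 96 99 99 100 99 77 70 71 70 71 69 70 86 52 53 181
300 108 50 50 59 59 58 58 66 67 66 86 62 60 60 66 59 58 58 58 59 60 67 52 52 95
306 128 50 53 78 74 74 74 73 73 71 71 70 71 70 70 68 67 68 67 68 68 65 57 52 111
[np.float64(224.9), np.float64(228.1)] [np.float64(319.7), np.float64(316.6)] [np.float64(207.0), np.float64(292.2)]
normal [-0.01  0.   -1.  ] elev 89.5 face ctr rel grasp [16.8  0.1 23.7] err [0.11876951]
normal [-0.73  0.   -0.69] elev 43.3 face ctr rel grasp [19.5  0.1 23.9] err [3.69736246]
```

It stands free and upright, about 17 mm ahead of the grasp point. I regrip centrally and lift.

Emit:
{"fn": "arm_command", "kwargs": {"targets": [{"hand":0.2,"x":0.008,"y":0,"z":0.002,"yaw":0},{"hand":0.2,"x":0.008,"y":0,"z":0.003,"yaw":0},{"hand":0.2,"x":0,"y":0,"z":0,"yaw":0},{"hand":-0.3,"x":0,"y":0,"z":0,"yaw":0},{"hand":-0.3,"x":0,"y":0,"z":0,"yaw":0},{"hand":-0.3,"x":0,"y":0,"z":0,"yaw":0},{"hand":-0.3,"x":0,"y":0,"z":0,"yaw":0}], "newtons": 50}}

```text
clock: 20.0
eef_pos: [632.1, 373.4, 17.5]
eef_rot: [3.141, 0.0, 0.077]
wrist_force: [0.3, -0.2, -2.3]
finger_gap: 44.2
finger_force: 50.0
```

Emit:
{"fn": "arm_command", "kwargs": {"targets": [{"hand":-0.3,"x":0,"y":0,"z":-0.02,"yaw":0},{"hand":-0.3,"x":0,"y":0,"z":-0.03,"yaw":0},{"hand":-0.3,"x":0,"y":0,"z":-0.04,"yaw":0},{"hand":-0.3,"x":0,"y":0,"z":-0.04,"yaw":0},{"hand":-0.3,"x":0,"y":0,"z":-0.03,"yaw":0},{"hand":-0.3,"x":0,"y":0,"z":-0.01,"yaw":0},{"hand":-0.3,"x":0,"y":0,"z":0,"yaw":0}]}}

```text
clock: 20.7
eef_pos: [632.4, 373.6, 188.3]
eef_rot: [-3.141, -0.001, 0.077]
wrist_force: [0.4, -0.1, -3.9]
finger_gap: 43.9
finger_force: 50.0
```

```bash
python3 - <<'E'
from h import *
plan([483,353,187],0.077);s=manip.read_state();c=get_calibration("wrist")
edges("w11");g=cv2.imread("pics/w11.png",0)
L=[step(g,r-1,r+2,214,240,1) for r in (235,292)];R=[step(g,r-1,r+2,305,332,1) for r in (235,292)]
print(L,R)
E
```

```text
tool shift mm [-150.5    9.     1.3]
tool shift mm [-150.6    9.     1.3]
yaw -0.0
(240, 252) [(205, 16), (206, 24), (207, 18), (241, 7), (242, 22), (243, 28), (244, 15)]
(292, 304) [(173, 6), (205, 16), (206, 24), (207, 18), (241, 7), (242, 23), (243, 27), (244, 14)]
row 225 [(230, 11), (231, 21), (232, 20), (233, 10), (311, 12), (312, 16), (313, 11)]
row 255 [(205, 10), (206, 27), (207, 37), (208, 30), (209, 13), (335, 19), (336, 26), (337, 22), (338, 10)]
row 285 [(217, 22), (218, 42), (219, 40), (220, 17), (225, 26), (226, 52), (227, 46), (228, 15), (245, 12), (246, 16), (247, 19), (248, 15), (295, 11), (296, 20), (297, 16), (298, 10), (316, 31), (317, 55), (318, 40), (319, 10), (323, 11), (324, 31), (325, 43), (326, 31), (327, 10)]
row 300 [(213, 27), (214, 44), (215, 27), (225, 12), (226, 40), (227, 53), (228, 31), (252, 8), (253, 10), (254, 10), (255, 8), (289, 10), (290, 11), (291, 8), (315, 15), (316, 44), (317, 55), (318, 26), (328, 17), (329, 40), (330, 40), (331, 13)]
[np.float64(228.0), np.float64(227.0)] [np.float64(316.0), np.float64(317.4)]
```

Emit:
{"fn": "arm_command", "kwargs": {"targets": [{"hand":-0.3,"x":-0.02,"y":0.001,"z":0,"yaw":0},{"hand":-0.3,"x":-0.03,"y":0.002,"z":0,"yaw":0},{"hand":-0.3,"x":-0.03,"y":0.002,"z":0,"yaw":0},{"hand":-0.3,"x":-0.03,"y":0.002,"z":0,"yaw":0},{"hand":-0.3,"x":-0.025,"y":0.001,"z":0,"yaw":0},{"hand":-0.3,"x":-0.0155,"y":0.001,"z":0,"yaw":0},{"hand":-0.3,"x":0,"y":0,"z":0,"yaw":0},{"hand":-0.3,"x":0,"y":0,"z":0,"yaw":0}]}}

```text
clock: 21.55
eef_pos: [482.7, 352.7, 186.3]
eef_rot: [3.141, 0.002, 0.077]
wrist_force: [0.6, 0.4, -3.0]
finger_gap: 43.5
finger_force: 50.0
```

```bash
python3 - <<'E'
from h import *
s=manip.read_state();c=get_calibration("wrist");w=s["eef_rot"][2]
print(s["clock"],s["eef_pos"],s["eef_rot"],s["wrist_force"],s["finger_gap"])
f=np.array([np.cos(w),np.sin(w),0]);l=np.array([np.sin(w),-np.cos(w),0])
g=cv2.GaussianBlur(cv2.cvtColor(camera("wrist"),cv2.COLOR_RGB2GRAY),(3,3),0)
d=np.abs(np.diff(g[190:312,240:252].astype(float).mean(1)));print([(190+i,round(d[i])) for i in range(len(d)) if d[i]>5])
for th in (-8,0,8):
    a=np.radians(th);print(th,[proj(c,s["eef_pos"]+[0,0,19]+f*(x*np.cos(a)+z*np.sin(a))+[0,0,z*np.cos(a)-x*np.sin(a)]-25*l*0).round(1) for x,z in ((22,-36),(22,28))])
# plate centre from the top view, unobstructed at start
t=get_calibration("top");im=cv2.imread("pics/t.png");print(proj(t,[483.3,353.2,90]))
E
```

```text
21.55 [482.7405513  352.70472108 186.26964361] [3.14062336e+00 1.68866288e-03 7.69815502e-02] [ 0.63193768  0.4240434  -2.96143493] 43.51880521257935
[(205, 23), (206, 40), (207, 33), (208, 11), (242, 13), (243, 16), (244, 9)]
-8 [array([271.9, 201.9]), array([272.1, 255.7])]
0 [array([271.9, 207.6]), array([272.1, 244.9])]
8 [array([271.9, 214. ]), array([272.1, 234.9])]
[148.11020338 197.09869198]
```

The edges at rows 206 and 243.5 match an upright block (predicted 207.6 and 244.9). It is centred over the plate with its centre about 11 cm above it, so I hand in.

```bash
python3 -c "
from cell import manip
print(manip.sign_off())"
```

```text
the job is handed in; nothing more can be done
None
```

The middle block was pushed onto the pin until it bottomed (about 17 N), drawn off and turned hole-up with a set-down and regrip, and is now held upright over the middle of the left hot plate, its centre about 11 cm and its underside about 8 cm above the plate. It was handed in at about 21.6 s, and I was not told the verdict.

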